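Fish the scraper out of the slatted sorting crate

ROBOT

A 6-joint arm with a two-finger parallel gripper is mounted at the origin on the work surface. World frame = base frame: x ahead of the robot, y to its left, z up, the work surface at z = 0. Lengths are in mm, angles in rad, forces in N, time in s.
With the tool pointing down it reaches from about 275 to 1000 mm from the base axis. Payload 8.4 kg.
Tool frame: the origin (TCP) lies at the very end of the fingers, on their centre line; the grasp point (between the pads) lies 19 mm behind it; z points along the fingers, y is the line along which they close (so a half turn about z gives the same grasp; the last joint's range is limited). The gripper opens to 85 mm and grips with 20 to 120 N. Pads are 22 mm wide; open, the fingers measure 114 mm over their backs; the gripper's body (76 mm by 85 mm) begins 54 mm behind the grasp point. The pads swing forward as they close: fully open they stand 13 mm farther back than shut.
Start: joints at [-1.309, 0.353, 1.633, -0, 1.155, -0.002], TCP at [162.968, -603.382, 231.281] pointing down, gripper open.
Joint ranges: [-2.63, 2.63], [-0.92, 2.1], [0.06, 2.66], [-1.3, 4.44], [0, 2.69], [-3.02, 3.02]. Speed limits (rad/s): [2.22, 2.22, 2.79, 3.14, 3.14, 3.14].

INTERFACE

Orientations are given as [roll, pitch, yaw] about the fixed x, y, z axes, in that order (R = Rz(yaw) Ry(pitch) Rx(roll)).
In Python, from rig import sensors, grab_frame, camera_params, order gives the robot as it stands. The module is installed in compiled form; this text tells all that it offers.
- The arm moves only by the tool move_arm, never from a script. Its argument "motion" is a list of rows, each a list of 7 numbers: the turn, a rotation vector about the tool's x, y, z in normalised numbers (1 is pi rad), then the shift along the tool's x, y, z in normalised numbers (1 is 0.5 m), then the finger opening in m, from 0 to 0.0854. A call has 1 to 8 rows; each row is the pose to reach, as a shift and turn from the pose commanded when the call began, along the tool's axes at that moment; what a row does not reach only later rows make up. A row lasts 1/8 s, in which the tool goes at most 62.5 mm and 10.7 degrees, less where a joint would pass 70% of its speed; a pose out of reach is approached as far as the arm can. No shift or turn number may pass 1 either way. A call with a gripper value outside its range is refused whole. The fingers move at their own pace and stop on an object; "grip_force" is the grip in N (left out, the last holds). Time passes only in rows, so rows that repeat a pose let the fingers close. It gives the time, the measured TCP pose, the force, the opening and the grip force at its end, in the units of the state.
- sensors.sense(): the state, without advancing time (a new reading comes with each control period).
- grab_frame(name): name is "side" or "top"; returns (picture, depth): 480x640x3 uint8, red, green, blue; 480x640 float32, mm along the optical axis (not along the pixel's ray), 0 where there is no reading.
- camera_params(name): a dict with "camera_matrix" (3x3 intrinsics, pixels), "k1" (the pictures are not rectified: a ray, as slopes to the right and down, at radius r is drawn at 1 + k1 r^2 times it, then the intrinsics apply), "world_from_camera" (4x4, takes a point from camera to world coordinates). Camera axes: x right, y down, z forward; pixel columns grow to the right and rows downward; lengths in mm; the calibration is good to about 2 mm. A picture is of the moment at which its call begins. camera_params takes no time and is no camera call.
- order.sign_off(): hands the job in; it is judged then, once.
The state is a dict: "clock": time; "qpos": joint angles; "qvel": joint speeds; "joint_efforts": joint torques, N m; "eef_pos": TCP position; "tcp_rot": TCP orientation; "contact_force": force on the tool from outside, world axes, zero at the start; "wrist_torque": the same for the moment, N m; "opening": opening from 0.0 (shut) to 1.0 (fully open); "grasp_force": force on a finger pad.
Only numpy, scipy, OpenCV 4.12 (cv2) and the standard library are available. Lean on these libraries where they do the work, as an engineer would, in place of code of your own. Each camera call takes 0.05 s, during which the arm holds its last target. There are 200 camera calls.

TASK

The long orange-handled scraper has slipped under the slats of the blue sorting crate and is longer than the opening in the crate's top. Take hold of it through the opening, tilt it so that one end comes up first, and draw it out without wrenching it against the crate. Finish with the scraper still held in the gripper, steady above the crate and with its lowest point at least 5 cm clear of the top; leave the crushed bottles and the saucer where they are.

Things in the scene. Friction and masses are not known exactly. Their poses are not given: they have to be found in the camera images.
- crate: Blue crate, grey floor and lower half, fixed to the table; sizes in mm: 372 (x) x 172 (y) x 133 high. Origin: centre of underside, z up. Inside, a compartment 360 (x) x 160 (y), floor 65 above the origin, over a shut tray (handle on the +x face, to x = 210). Fixed slats along y (18 wide, 11 apart) cover both ends of the top from |x| = 75 outwards; undersides at 127, tops at 133.
- crate_opening (a point): Centre of the opening in the crate's top, level with the slats' tops, 133 mm above the crate's origin. Open for 150 along the crate's x and 160 along y (diagonal 219), so shorter than the scraper: slide that lengthwise under one set of slats until its other end is clear of the far slats, then tilt that end up.
- scraper: Scraper, about 0.2 kg, 230 mm long (x -115 to 115), lying flat on the compartment floor within 0.1 rad of the crate's x, both ends under slats. Origin: middle of underside, z up; centre of mass within 5 of it in x. Orange handle 20 wide (y), 24 high, x -25 to 115: grip across y. Steel shank 14 wide, z 2 to 10; steel blade 45 wide, 5 thick, x -115 to -65, towards the crate's -x end.
- scraper_butt (a point): centre of the end face of the scraper's handle, at (115, 0, 12) mm in the scraper's frame
- scraper_blade (a point): middle of the scraper's blade edge, at (-115, 0, 2.5) mm in the scraper's frame
- bottle1: crushed green plastic bottle lying on the table, a bystander to leave alone; about 190 mm long, 66 wide, 40 high; origin on its underside, x axis towards the white cap
- bottle2: crushed green plastic bottle lying on the table, a bystander to leave alone; about 190 mm long, 66 wide, 40 high; origin on its underside, x axis towards the white cap
- bottle3: crushed green plastic bottle lying on the table, a bystander to leave alone; about 190 mm long, 66 wide, 40 high; origin on its underside, x axis towards the white cap
- saucer: white porcelain saucer, 130 mm across and 20 high, upright on the table, a bystander to leave alone; origin: centre of its underside
There are look-alikes about, which are no part of the job. Leave any turquoise look-alike of the scraper alone.

How it is judged (in metres and radians):
On the way:
1. one end of the scraper is up through the opening while the other is still down inside the crate (((height (world z) of scraper_butt above 0.15 m and height (world z) of scraper_blade below 0.125 m) or (height (world z) of scraper_blade above 0.15 m and height (world z) of scraper_butt below 0.125 m)) and horizontal distance between scraper and crate below 0.16 m), for 0.1 s.
At the end, for the whole second after the job is handed in: Scraper gripped (over 2 N), both ends over 40 mm above the crate top, its origin within 220 mm of the crate centre seen from above, not touching the crate, steady (under 0.04 m/s, 0.3 rad/s); bottles and saucer within 30 mm of their starts (height (world z) of each of scraper_butt, scraper_blade above 0.173 m and contact force between the fingers and scraper above 2 N and contact force between scraper and crate below 0.1 N and horizontal distance between scraper and crate below 0.22 m and linear speed of scraper below 0.04 m/s and angular speed of scraper below 0.3 rad/s and distance of each of bottle1, bottle2, bottle3, saucer from where it was at the start of the episode below 0.03 m); the arm keeps its last pose, push and grip.
It fails at once if a bottle or the saucer is moved more than 30 mm (distance of any of bottle1, bottle2, bottle3, saucer from where it was at the start of the episode above 0.03 m).
It fails at once if the scraper is wrenched against the crate with more than 60 N (contact force between scraper and crate above 60 N).
It also fails if it takes over 42 s, if anything falls off the work surface, if the arm or the gripper's body presses on something with over 40 N, if the wrist force passes 120 N, or if a joint passes its speed limit or range.

## Working session

There is one attempt and no reset: what is moved stays moved. The work goes in short steps, Python scripts to look and compute and a tool call to move; the robot and the scene stay as the last step left them, time stands still between calls to the robot, and variables do not carry over. Pictures are saved under pics/ and viewed, at most 10 in all, crops included, and the job is handed in when it is done.

Besides the shell and the picture viewer there is one more tool, called after "Request:" as name(argument=value, ...) on one line, values as JSON. move_arm: Moves the arm, as the interface text tells. Its arguments: {"type":"object","properties":{"motion":{"type":"array","items":{"type":"array","items":{"type":"number"}}},"grip_force":{"type":"number"}},"required":["motion"]}

```bash
mkdir -p pics
cat > h.py <<'E'
import numpy as np, cv2
from rig import sensors, grab_frame, camera_params, order
def snap(n,f):
    p,d=grab_frame(n); cv2.imwrite(f'pics/{f}.png',p[:,:,::-1]); np.savez(f'pics/{f}.npz',p=p,d=d); return p,d
def ray(n,uv):
    c=camera_params(n);K=np.array(c["camera_matrix"]);T=np.array(c["world_from_camera"])
    uv=np.atleast_2d(np.float64(uv)); 
    x=cv2.undistortPoints(uv[:,None,:],K,np.array([c["k1"],0,0,0.]))[:,0]
    d=np.c_[x,np.ones(len(x))]@T[:3,:3].T
    return T[:3,3],d
def onz(n,uv,z):
    o,d=ray(n,uv); return o+d*((z-o[2])/d[:,2])[:,None]
def bydepth(n,uv,D):
    o,d=ray(n,uv); u=np.atleast_2d(uv).astype(int); return o+d*D[u[:,1],u[:,0]][:,None]
E
python3 - <<'E'
from h import *
for n in("top","side"):
    p,d=snap(n,n+"0"); c=camera_params(n); print(n,np.round(c["camera_matrix"],1).tolist(),c["k1"],np.round(c["world_from_camera"],3).tolist())
print(sensors.sense())
E
```

```text
top [[522.8, 0.0, 329.3], [0.0, 522.8, 238.4], [0.0, 0.0, 1.0]] -0.11322012999542785 [[-0.02, -0.998, 0.061, 478.4], [-1.0, 0.019, -0.001, -74.277], [-0.0, -0.061, -0.998, 1201.313], [0.0, 0.0, 0.0, 1.0]]
side [[469.9, 0.0, 320.6], [0.0, 469.9, 246.4], [0.0, 0.0, 1.0]] -0.018756681018162254 [[-0.989, -0.078, 0.123, 412.887], [-0.145, 0.635, -0.759, 835.037], [-0.019, -0.769, -0.64, 836.217], [0.0, 0.0, 0.0, 1.0]]
{'clock': 0.1, 'qpos': array([-1.30937541e+00,  3.53576437e-01,  1.63406494e+00, -2.07480901e-05,
        1.15518355e+00, -2.40174510e-03]), 'qvel': array([ 7.99630477e-05, -1.06329432e-03, -2.23189523e-03, -1.61070323e-03,
       -1.57455997e-04, -3.22393925e-04]), 'joint_efforts': array([ 2.19775657e-04, -6.06359768e+01, -3.42819321e+01,  2.34498339e-05,
        3.94774324e-03, -2.30911115e-05]), 'eef_pos': array([ 162.86591677, -602.96677188,  230.63606367]), 'tcp_rot': array([-3.14036034e+00,  1.60117903e-05,  2.63831059e-01]), 'contact_force': array([-0.57144745,  0.97214971, -0.21220949]), 'wrist_torque': array([ 0.01763556,  0.01254466, -0.00537428]), 'grasp_force': 0.0, 'opening': 0.9971395934574949}
```

View pics/top0.png

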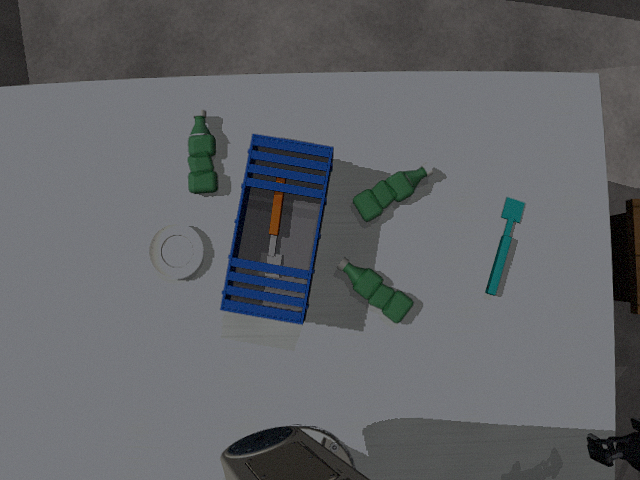

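View pics/side0.png

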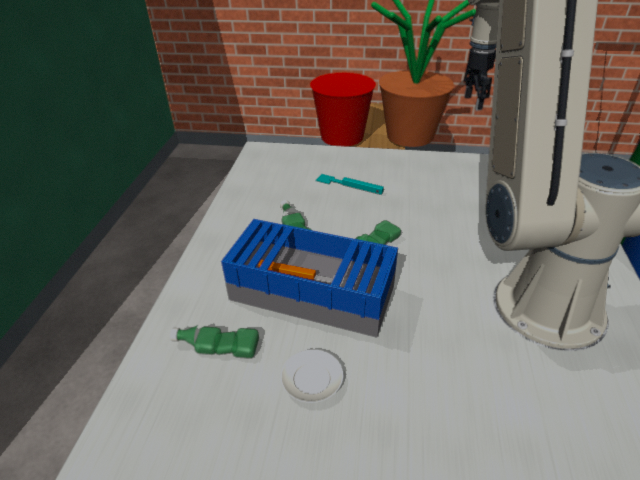

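Candidates: the orange-handled scraper in the crate (top 277,210; side 296,271). The others are the turquoise look-alike (top 505,245; side 350,184) and the orange/brown pots on the floor (side 415,105). By the description it is the one in the crate. I'll measure it and check with a crop.

```bash
cat > meas.py <<'E'
from h import *
P={}
for n in("top","side"):
    z=np.load(f'pics/{n}0.npz');p,d=z['p'],z['d'];hsv=cv2.cvtColor(p,cv2.COLOR_RGB2HSV)
    org=cv2.inRange(hsv,(5,170,90),(18,255,255)); blue=cv2.inRange(hsv,(105,150,60),(125,255,255))
    if n=="side": org[:200]=0; org[:,420:]=0; blue[:,420:]=0
    else: org[:,400:]=0
    if n=="top":
        b=bydepth(n,np.argwhere(blue)[:,::-1],d); zt=b[b[:,2]>110]
        print("blue top z pct",np.percentile(b[:,2],[5,50,90,97]))
        c=max(cv2.findContours(blue,0,2)[0],key=cv2.contourArea)
        ct=onz(n,c[:,0,:],133); r=cv2.minAreaRect(np.float32(ct[:,:2])); print("crate rect",r, cv2.boxPoints(r).round(1).tolist())
    cs=sorted(cv2.findContours(org,0,2)[0],key=cv2.contourArea)[-3:]
    for c in cs:
        r=cv2.minAreaRect(c); print(n,cv2.contourArea(c),r)
    uv=np.argwhere(org)[:,::-1]; w=bydepth(n,uv,d); print(n,"orange depth z pct",np.percentile(w[:,2],[5,25,50,75,95]))
    q=onz(n,uv,89); 
    m=cv2.fitLine(np.float32(q[:,:2]),cv2.DIST_L2,0,.01,.01).ravel(); print("line",m, "yaw",np.arctan2(m[1],m[0]))
    t=(q[:,:2]-m[2:])@m[:2]; print("ext",(m[2:]+np.outer([t.min(),t.max()],m[:2])).round(1).tolist())
p=np.load('pics/top0.npz')['p'][120:340,200:350]
q=np.load('pics/side0.npz')['p'][210:340,210:410]
cv2.imwrite('pics/crop.png',np.hstack([cv2.resize(p,(400,587),interpolation=2),np.pad(cv2.resize(q,(400,260),interpolation=2),((0,327),(0,0),(0,0)))])[:,:,::-1])
E
python3 meas.py
```

```text
blue top z pct [130.62135485 134.10588986 136.66071507 137.92092726]
crate rect ((568.7537841796875, 31.949478149414062), (177.17750549316406, 370.48431396484375), 79.21434783935547) [[370.20001220703125, -20.399999618530273], [734.0999755859375, -89.69999694824219], [767.2999877929688, 84.30000305175781], [403.3999938964844, 153.60000610351562]]
top 0.0 ((278.0, 178.0), (0.0, 0.0), 0.0)
top 1.0 ((278.54998779296875, 181.34999084472656), (5.0596442222595215, 0.9486832022666931), 18.43494987487793)
top 284.5 ((275.1746826171875, 214.18997192382812), (8.326313018798828, 39.58302688598633), 7.594643592834473)
top orange depth z pct [86.19763448 88.4190922  89.86311745 91.48102169 93.51634352]
line [ 9.9005687e-01 -1.4066772e-01  6.0276746e+02  3.9450684e+01] yaw -0.14113581
ext [[558.8, 45.7], [678.4, 28.7]]
side 8.0 ((259.8846130371094, 262.4230651855469), (1.941450834274292, 6.37905216217041), 33.690067291259766)
side 340.0 ((291.61541748046875, 269.923095703125), (46.67564010620117, 9.41357421875), 11.309932708740234)
side orange depth z pct [78.75782869 84.82688189 88.50586422 89.93282258 91.4496359 ]
line [ 9.8213506e-01 -1.8817727e-01  6.1219995e+02  4.1118362e+01] yaw -0.18930593
ext [[555.8, 51.9], [695.6, 25.1]]
```

View pics/crop.png

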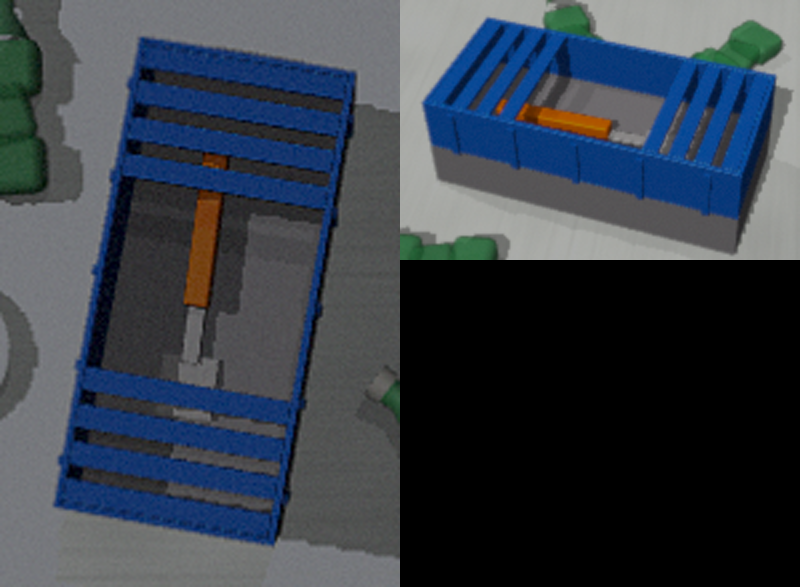

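The crop confirms the choice: orange handle, grey shank, and a blade under the near slats, inside the blue crate (top: handle 273,234 to 281,179; blade 273,267). The turquoise one is elsewhere. Next I refine the axis and plan the approach.

```bash
cat >> h.py <<'E'
from scipy.spatial.transform import Rotation as Ro
def plan(pos,rpy,base=None):
    s=sensors.sense(); p0,r0=base if base else (s["eef_pos"],s["tcp_rot"])
    A=Ro.from_euler('xyz',r0); B=Ro.from_euler('xyz',rpy)
    rv=(A.inv()*B).as_rotvec(); sh=A.inv().apply(np.array(pos)-p0)/1000
    print("turn",rv.round(3),"shift",sh.round(4),"rows>=",np.linalg.norm(sh)/.0625,np.linalg.norm(rv)/.187)
E
python3 - <<'E'
from h import *
a=onz("top",[[273.5,234.4],[281,178.9]],89)[:,:2]; b=onz("top",[[273.1,267]],69)[0,:2]
print(a,b,[np.arctan2(*(v[::-1])) for v in (a[1]-a[0],a[1]-b)])
z=np.load('pics/top0.npz');p,d=z['p'],z['d'];hsv=cv2.cvtColor(p,cv2.COLOR_RGB2HSV)
org=cv2.inRange(hsv,(5,170,90),(18,255,255));org[:,400:]=0
uv=np.argwhere(org)[:,::-1]
for v in range(172,238,4):
    u=uv[uv[:,1]==v,0]
    if len(u): print(v,u.min(),u.max(),onz("top",[[u.mean(),v]],89)[0,:2].round(1),p[v,u[len(u)//2]],end=';')
plan([615,37,231],[np.pi,0,-0.14])
E
```

```text
[[557.49434555  43.8084746 ]
 [676.90982619  26.25526882]] [488.14740314  47.75865109] [np.float64(-0.14594754853635727), np.float64(-0.11342872875676495)]
192 277 277 [648.6  35.2] [90 40 11];196 274 281 [639.9  34.2] [117  64  14];200 273 281 [631.3  35.4] [113  51   6];204 273 280 [622.7  36.6] [120  62  23];208 272 280 [614.1  37.7] [118  65  23];212 272 279 [605.5  38.9] [119  68  24];216 271 279 [596.9  40.1] [116  61  20];220 271 278 [588.3  41.3] [115  63  11];224 270 278 [579.8  42.5] [117  65  17];228 270 277 [571.2  43.6] [120  67  24];232 269 277 [562.7  44.8] [121  70  30];turn [-0.001  0.     0.404] shift [ 6.034e-01 -4.999e-01  2.000e-04] rows>= 12.537129044623779 2.159534247588278
```

The manual's scale: shifts go in shares of 0.5 m and turns go in shares of pi rad. Converting my numbers, 0.35 m is 0.7, 0.31 m is 0.62, 0.24 rad is 0.0764.

Request:
move_arm(motion=[[0,0,0.0095,0.08,-0.066,0,0.055],[0,0,0.0191,0.17,-0.14,0,0.055],[0,0,0.0286,0.26,-0.216,0,0.055],[0,0,0.0382,0.35,-0.29,0,0.055],[0,0,0.0477,0.44,-0.364,0,0.055],[0,0,0.0573,0.53,-0.44,0,0.055],[0,0,0.0668,0.62,-0.514,0,0.055],[0,0,0.0764,0.7,-0.58,0,0.055]])

```text
clock: 1.1
eef_pos: [426.0, -230.3, 231.2]
tcp_rot: [-3.142, -0.0, 0.023]
contact_force: [0.9, -0.6, 0.0]
opening: 0.638
grasp_force: 0.0
```

```bash
python3 -c "
from h import *
plan([617,37,231],[np.pi,0,-0.137])"
```

```text
turn [-0.   -0.    0.16] shift [ 0.1971 -0.2628  0.0003] rows>= 5.255823345926648 0.856321236074779
```

To row units: -0.263 m is -0.526, -0.235 m is -0.47, 0.16 rad is 0.0509.

Request:
move_arm(motion=[[0,0,0.0095,0.07,-0.09,0,0.055],[0,0,0.0191,0.14,-0.184,0,0.055],[0,0,0.0286,0.21,-0.28,0,0.055],[0,0,0.0382,0.28,-0.376,0,0.055],[0,0,0.0477,0.35,-0.47,0,0.055],[0,0,0.0509,0.394,-0.526,0,0.055],[0,0,0.0509,0.394,-0.526,0,0.055],[0,0,0.0509,0.394,-0.526,0,0.055]])

```text
clock: 2.1
eef_pos: [615.2, 35.0, 230.8]
tcp_rot: [3.141, 0.001, -0.136]
contact_force: [-1.3, -0.6, 0.0]
opening: 0.649
grasp_force: 0.0
```

```bash
python3 -c "
from h import *
print(sensors.sense()['qpos'])
plan([617,37,70],[np.pi,0,-0.137])
p,d=snap('side','s1'); q,d=snap('top','t1')
cv2.imwrite('pics/c1.png',np.hstack([cv2.resize(p[180:350,200:430],(460,340)),cv2.resize(q[120:340,180:350],(300,340))])[:,:,::-1])"
```

```text
[ 5.46037128e-02  3.40609961e-01  1.65259353e+00 -3.64104479e-04
  1.14976985e+00  1.76140616e+00]
turn [0.001 0.001 0.001] shift [ 0.0017 -0.0023  0.1608] rows>= 2.5725785226718254 0.009748076643003232
```

View pics/c1.png

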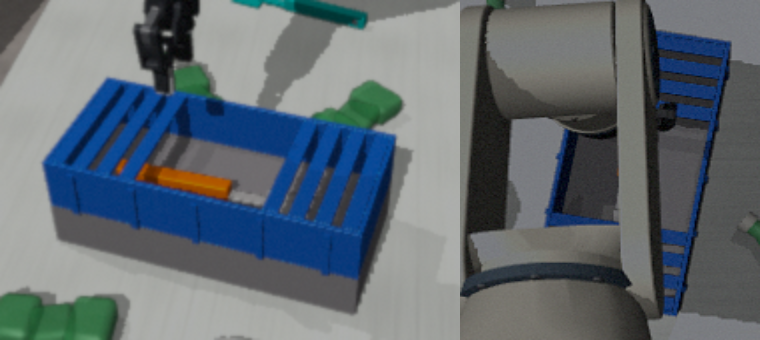

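To row units: 0.16 m is 0.32, 0.15 m is 0.3.

Request:
move_arm(motion=[[0,0,0,0.003,-0.004,0.06,0.055],[0,0,0,0.003,-0.004,0.12,0.055],[0,0,0,0.003,-0.004,0.18,0.055],[0,0,0,0.003,-0.004,0.23,0.055],[0,0,0,0.003,-0.004,0.27,0.055],[0,0,0,0.003,-0.004,0.3,0.055],[0,0,0,0.003,-0.004,0.32,0.055],[0,0,0,0.003,-0.004,0.32,0.055]])

```text
clock: 3.2
eef_pos: [617.5, 37.2, 70.9]
tcp_rot: [3.141, 0.001, -0.136]
contact_force: [-0.3, 0.4, 0.1]
opening: 0.648
grasp_force: 0.0
```

```bash
python3 -c "
from h import *
p,d=snap('side','s2')
cv2.imwrite('pics/c2.png',cv2.resize(p[180:350,200:430],(690,510))[:,:,::-1])"
```

```text
(no output)
```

View pics/c2.png

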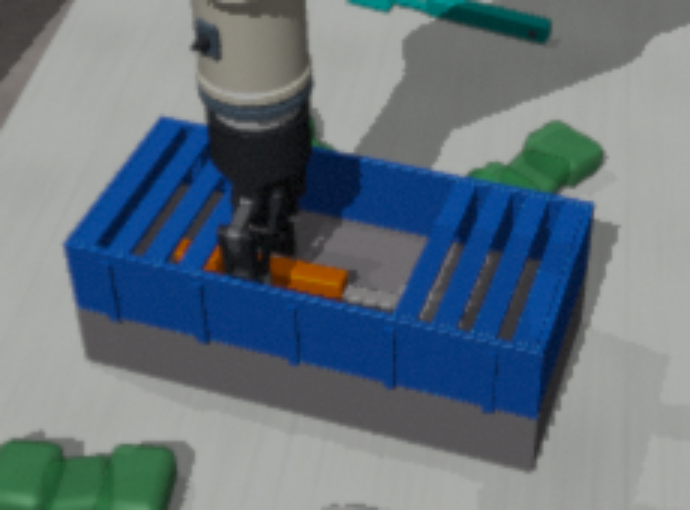

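The fingers straddle the handle (crop 250,255) with no contact force, so I close on it.

Request:
move_arm(motion=[[0,0,0,0,0,0,0.01],[0,0,0,0,0,0,0.01],[0,0,0,0,0,0,0.01],[0,0,0,0,0,0,0.01],[0,0,0,0,0,0,0.01],[0,0,0,0,0,0,0.01]], grip_force=80)

```text
clock: 4.0
eef_pos: [618.2, 37.3, 72.3]
tcp_rot: [-3.141, -0.001, -0.136]
contact_force: [-1.4, 0.1, 5.7]
opening: 0.214
grasp_force: 79.1
```

Request:
move_arm(motion=[[0,0,0,0,0,-0.008,0.01],[0,0,0,0,0,-0.016,0.01],[0,0,0,0,0,-0.016,0.01],[0,0,0,0,0,-0.016,0.01]])

```text
clock: 4.5
eef_pos: [617.6, 37.3, 79.2]
tcp_rot: [3.142, 0.0, -0.136]
contact_force: [-0.2, -0.2, -2.8]
opening: 0.215
grasp_force: 78.3
```

```bash
python3 -c "
from h import *
s=sensors.sense();print(s['contact_force'],s['wrist_torque'],s['eef_pos'],s['grasp_force'])"
```

```text
[-0.24094322 -0.18125656 -2.84965629] [-0.01736658 -0.03260935  0.05137323] [617.5876279   37.25030646  79.17618171] 78.27625393867493
```

Lifted free of the floor, with about 2.8 N of load. Now slide 60 mm towards the crate's -x.

To row units: -0.06 m is -0.12, -0.05 m is -0.1.

Request:
move_arm(motion=[[0,0,0,-0.02,-0.001,0,0.01],[0,0,0,-0.04,-0.002,0,0.01],[0,0,0,-0.06,-0.003,0,0.01],[0,0,0,-0.08,-0.004,0,0.01],[0,0,0,-0.1,-0.005,0,0.01],[0,0,0,-0.12,-0.006,0,0.01],[0,0,0,-0.12,-0.006,0,0.01],[0,0,0,-0.12,-0.006,0,0.01]])

```text
clock: 5.5
eef_pos: [559.1, 48.4, 79.4]
tcp_rot: [-3.141, -0.001, -0.136]
contact_force: [0.0, 0.0, -2.4]
opening: 0.215
grasp_force: 78.3
```

Run:
```python
from h import *
s=sensors.sense();print(s['contact_force'],s['wrist_torque'],s['eef_pos'],s['tcp_rot'])
p,d=snap('side','s3')
cv2.imwrite('pics/c3.png',cv2.resize(p[180:350,200:430],(690,510))[:,:,::-1])
# tilt rows about blade tip: tip in tool frame: x=-150, z = underside depth (~+2mm from TCP)
tip=np.array([-150,0,1.])
for th in np.linspace(.053,.42,8):
    for sg in (1,):
        R=Ro.from_rotvec([0,sg*th,0]).as_matrix(); print(round(th,3),(tip-R@tip).round(1), (R@[0,0,1]).round(2))
```

```text
[ 0.03247731  0.01920643 -2.41720078] [ 0.01636622 -0.03312404  0.03264552] [559.06091823  48.37861981  79.42852052] [-3.14148940e+00 -6.38537006e-04 -1.36106604e-01]
0.053 [-0.3  0.  -7.9] [0.05 0.   1.  ]
0.105 [ -0.9   0.  -15.8] [0.11 0.   0.99]
0.158 [ -2.    0.  -23.6] [0.16 0.   0.99]
0.21 [ -3.5   0.  -31.3] [0.21 0.   0.98]
0.263 [ -5.4   0.  -38.9] [0.26 0.   0.97]
0.315 [ -7.7   0.  -46.4] [0.31 0.   0.95]
0.368 [-10.4   0.  -53.8] [0.36 0.   0.93]
0.42 [-13.4   0.  -61.1] [0.41 0.   0.91]
```

View pics/c3.png

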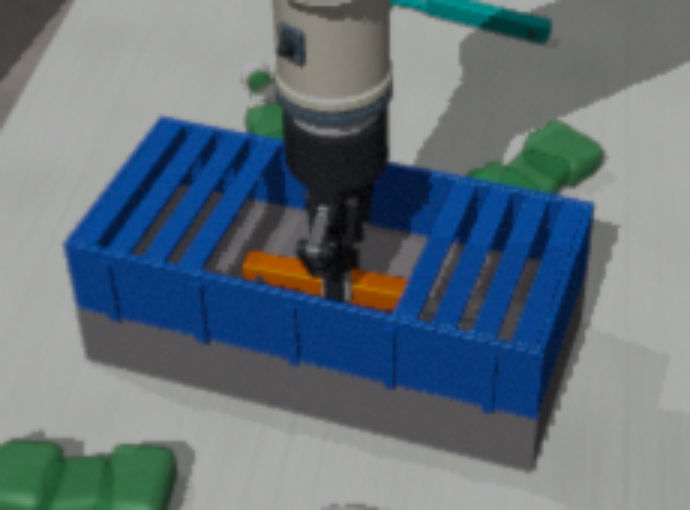

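Butt end is at crop (250,265), clear of the far slats. Tilt the butt up about the blade.

To row units: -0.0405 m is -0.081, -0.0315 m is -0.063, 0.24 rad is 0.0764.

Request:
move_arm(motion=[[0,0.0191,0,0,0,-0.014,0.01],[0,0.0382,0,-0.002,0,-0.028,0.01],[0,0.0573,0,0,0,-0.046,0.01],[0,0.0764,0,0.003,0,-0.063,0.01],[0,0.0955,0,0.004,0,-0.081,0.01],[0,0.0955,0,0.004,0,-0.081,0.01],[0,0.0955,0,0.004,0,-0.081,0.01]])

```text
clock: 6.42
eef_pos: [561.0, 48.1, 119.7]
tcp_rot: [-3.142, -0.299, -0.136]
contact_force: [0.3, -0.3, -2.5]
opening: 0.209
grasp_force: 78.3
```

Run:
```python
from h import *
s=sensors.sense();print(s['contact_force'],s['wrist_torque'],s['eef_pos'],s['tcp_rot'])
p,d=snap('side','s4')
cv2.imwrite('pics/c4.png',cv2.resize(p[150:350,200:430],(690,600))[:,:,::-1])
```

```text
[ 0.27919321 -0.33184227 -2.480775  ] [ 0.04671994  0.20046281 -0.01805674] [560.97873978  48.1173827  119.74719969] [-3.14151998 -0.29916063 -0.13626062]
```

View pics/c4.png

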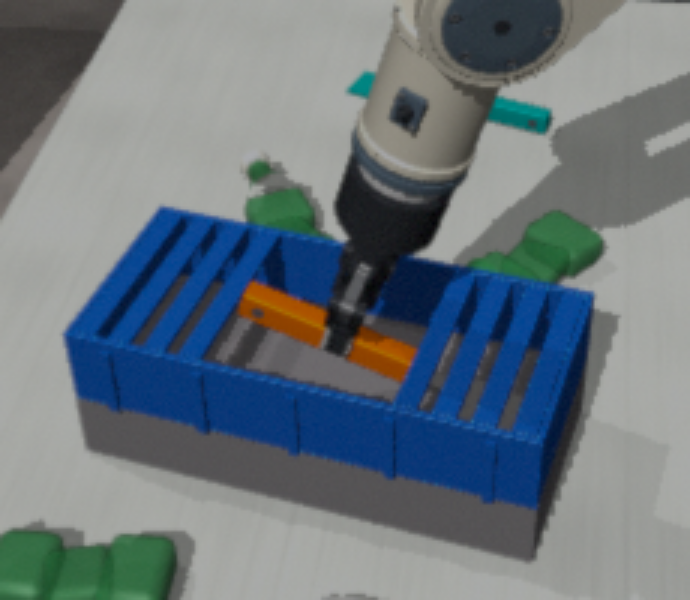

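Butt is coming up freely (crop 245,300) with no contact force. Tilt more while drawing along the axis.

To row units: 0.024 m is 0.048, -0.018 m is -0.036, 0.12 rad is 0.0382.

Request:
move_arm(motion=[[0,0.0095,0,0.012,0,-0.009,0.01],[0,0.0191,0,0.024,0,-0.018,0.01],[0,0.0286,0,0.036,0,-0.027,0.01],[0,0.0382,0,0.048,0,-0.036,0.01],[0,0.0382,0,0.048,0,-0.036,0.01],[0,0.0382,0,0.048,0,-0.036,0.01]])

```text
clock: 7.22
eef_pos: [578.0, 45.7, 144.1]
tcp_rot: [-3.142, -0.42, -0.136]
contact_force: [0.2, 1.0, -1.4]
opening: 0.211
grasp_force: 78.3
```

Run:
```python
from h import *
s=sensors.sense();print(s['contact_force'],s['wrist_torque'],s['eef_pos'],s['tcp_rot'])
R=Ro.from_euler('xyz',s['tcp_rot'])
C=np.array([568.7,32,0]);a=-.188;c=np.array([np.cos(a),np.sin(a),0])
for n,v in dict(butt=[80,0,-12],blade=[-150,0,1]).items():
    w=s['eef_pos']+R.apply(v); print(n,w.round(1),"x'",((w-C)@c).round(1))
```

```text
[ 0.23345113  1.03844907 -1.38273183] [ 0.03771059  0.33107767 -0.02387159] [577.97819655  45.7174928  144.10322539] [-3.14158337 -0.41980584 -0.13615551]
butt [645.5  36.5 187.7] x' 74.6
blade [442.7  64.3  82.1] x' -129.8
```

To row units: 0.085 m is 0.17, 0.075 m is 0.15.

Request:
move_arm(motion=[[0,0,0,0.024,0,0,0.01],[0,0,0,0.05,0,0,0.01],[0,0,0,0.076,0,0,0.01],[0,0,0,0.1,0,0,0.01],[0,0,0,0.126,0,0,0.01],[0,0,0,0.15,0,0,0.01],[0,0,0,0.17,0,0,0.01],[0,0,0,0.17,0,0,0.01]])

```text
clock: 8.22
eef_pos: [655.8, 35.1, 179.2]
tcp_rot: [-3.141, -0.421, -0.137]
contact_force: [-0.7, -0.8, -2.7]
opening: 0.209
grasp_force: 78.3
```

Run:
```python
from h import *
s=sensors.sense();print(s['contact_force'],s['wrist_torque'],s['eef_pos'],s['tcp_rot'])
p,d=snap('side','s5')
cv2.imwrite('pics/c5.png',cv2.resize(p[120:350,180:430],(650,598))[:,:,::-1])
plan(s['eef_pos']+[0,0,130],s['tcp_rot'])
```

```text
[-0.6739488  -0.76003203 -2.66926411] [-0.00278562  0.32626715  0.00050843] [655.82241752  35.09298614 179.17251049] [-3.14132892 -0.42087305 -0.13650411]
turn [0.    0.001 0.   ] shift [ 5.390e-02 -1.000e-04 -1.189e-01] rows>= 2.088230604118439 0.005962205217850204
```

View pics/c5.png

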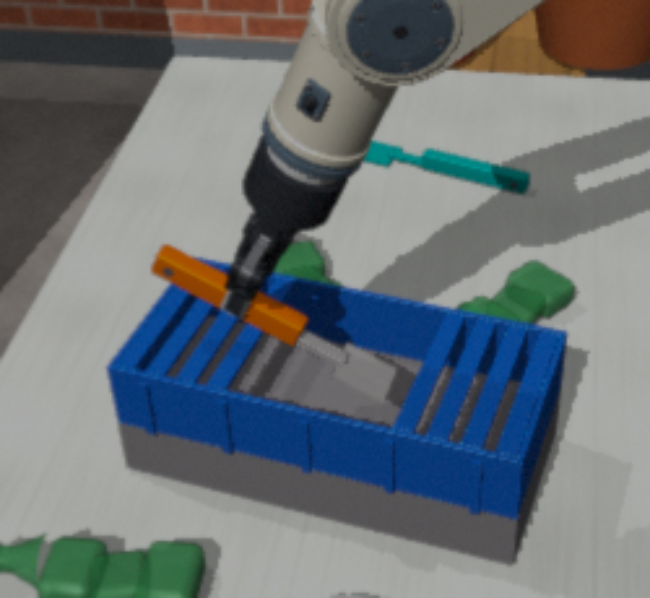

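The blade (crop 370,380) is now clear of the near slats. Lift straight up.

To row units: -0.119 m is -0.238, -0.115 m is -0.23.

Request:
move_arm(motion=[[0,0,0,0.014,0,-0.03,0.01],[0,0,0,0.032,0,-0.07,0.01],[0,0,0,0.052,0,-0.116,0.01],[0,0,0,0.074,0,-0.164,0.01],[0,0,0,0.092,0,-0.204,0.01],[0,0,0,0.104,0,-0.23,0.01],[0,0,0,0.108,0,-0.238,0.01],[0,0,0,0.108,0,-0.238,0.01]])

```text
clock: 9.28
eef_pos: [655.5, 35.1, 309.2]
tcp_rot: [3.142, -0.42, -0.136]
contact_force: [-0.6, -0.3, -1.9]
opening: 0.212
grasp_force: 78.3
```

Request:
move_arm(motion=[[0,0,0,0,0,0,0.01],[0,0,0,0,0,0,0.01],[0,0,0,0,0,0,0.01],[0,0,0,0,0,0,0.01],[0,0,0,0,0,0,0.01],[0,0,0,0,0,0,0.01]])

```text
clock: 10.02
eef_pos: [655.7, 35.0, 309.4]
tcp_rot: [-3.142, -0.42, -0.136]
contact_force: [0.1, 0.1, -2.3]
opening: 0.214
grasp_force: 78.3
```

Run:
```python
from h import *
s=sensors.sense();print(s['contact_force'],s['eef_pos'],s['tcp_rot'],s['grasp_force'],abs(s['qvel']).max())
R=Ro.from_euler('xyz',s['tcp_rot'])
for n,v in dict(butt=[80,0,-12],org=[-35,0,1],blade=[-150,0,1]).items():
    w=s['eef_pos']+R.apply(v); print(n,w.round(1),"from crate",np.hypot(*(w[:2]-[568.7,32])).round(1))
p,d=snap('side','s6')
cv2.imwrite('pics/c6.png',p[60:380,140:460,::-1])
```

```text
[ 0.09854186  0.0615913  -2.30954145] [655.74699115  35.03751372 309.414285  ] [-3.14158705 -0.4199926  -0.13623617] 78.31605434417725 0.0012585979712926504
butt [723.3  25.8 353. ] from crate 154.7
org [624.5  39.3 294.2] from crate 56.3
blade [520.5  53.6 247.3] from crate 52.9
```

View pics/c6.png

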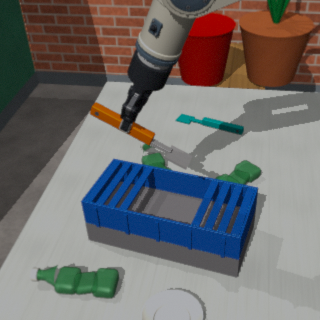

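The scraper is held still, well above the crate (crop 95,108 to 210,168), and the bottles and saucer look untouched.

```bash
python3 -c "
from rig import order
print(order.sign_off())"
```

```text
the job is handed in; nothing more can be done
None
```

The scraper was drawn out butt first and handed in held steady, its lowest point about 11 cm above the crate's top by the arm's pose, with no crate contact felt, about 10 s used, and the bottles and saucer looking untouched in the side view.

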